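# Set the ram of a bench glue press on a glued heel and lock it

### The arm

A 7-joint arm with a two-finger parallel gripper is mounted at the origin on the work surface. World frame = base frame: x ahead of the robot, y to its left, z up, the work surface at z = 0. Lengths are in m, angles in rad, forces in N, time in s.
With the tool pointing down it reaches from about 0.4 to 0.875 m from the base axis. Payload 19.3 kg.
Tool frame: the origin (TCP) lies between the finger pads; the fingertips stand 17 mm ahead of it and the grasp point (between the pads) lies 2 mm behind it (bot.tips_ahead is the z of the fingertips in the tool frame, in m); z points along the fingers, y is the direction in which the jaws open and shut (so a half turn about z gives the same grasp; the last joint's range is limited). The gripper opens to 85 mm and grips with 20 to 120 N. Pads are 22 mm wide; open, the fingers measure 114 mm over their backs; the gripper's body (76 mm by 85 mm) begins 54 mm behind the grasp point. The pads swing forward as they close: fully open they stand 13 mm farther back than shut.
Start: joints at [1.134, 0.521, -0.036, 1.599, 0.021, 1.021, -0.113], TCP at [0.224, -0.583, 0.248] pointing down, gripper open.
Joint ranges: [-2.91, 2.91], [-0.3, 2.13], [-1.5, 1.42], [0.17, 2.43], [-1.26, 4.41], [0.16, 1.93], [-2.52, 2.52]. Speed limits (rad/s): [1.89, 1.89, 2.39, 2.39, 3.01, 3.01, 3.01].

### API

Orientations are given as [roll, pitch, yaw] about the fixed x, y, z axes, in that order (R = Rz(yaw) Ry(pitch) Rx(roll)).
In Python, from workcell import telemetry, cams, job, bot gives the robot as it stands.
- The arm moves only by the tool arm_command, never from a script. Its argument "deltas" is a list of rows, each a list of 7 numbers: the opening, from -1 (shut) to 1 (fully open), so that 0 is half open, then the shift along the tool's x, y, z normalised to -1 to 1, where 1 is 150 mm, then the turn, a rotation vector about the tool's x, y, z normalised to -1 to 1, where 1 is 45 degrees. In form: [[hand, tx, ty, tz, rx, ry, rz], ...]. A call has 1 to 8 rows; each row is the pose to reach, as a shift and turn from the pose commanded when the call began, along the tool's axes at that moment; what a row does not reach only later rows make up. A row lasts 1/8 s, in which the tool goes at most 62.5 mm and 10.7 degrees, less where a joint would pass 70% of its speed; a pose out of reach is approached as far as the arm can. A call with a number of a shift or a turn outside -1 to 1 is refused whole. A call with a gripper value outside its range is refused whole. The fingers move at their own pace and stop on an object; "newtons" is the grip in N (left out, the last holds). Time passes only in rows, so rows that repeat a pose let the fingers close. It gives the time, the measured TCP pose, the force and the opening at its end, in the units of the state.
- telemetry.observe(): the state, without advancing time (a new reading comes with each control period).
- cams.grab_frame(name): name is "side" or "top"; returns the picture (384x512x3 uint8, blue, green, red); there is no depth.
- cams.get_calibration(name): a dict with "fx", "fy", "cx", "cy" (pixels), "k1" (the pictures are not rectified: a ray, as slopes to the right and down, at radius r is drawn at 1 + k1 r^2 times it, then the intrinsics apply), "R" (3x3) and "t" (3): a world point X has camera coordinates R X + t. Camera axes: x right, y down, z forward; pixel columns grow to the right and rows downward; lengths in m; the calibration is good to about 2 mm. A picture is of the moment at which its call begins. get_calibration takes no time and is no camera call.
- job.job_done(): hands the job in, once; it reports no verdict.
The state is a dict: "clock": time; "qpos": joint angles; "qd": joint speeds; "joint_efforts": joint torques, N m; "position": TCP position; "tool_rot": TCP orientation; "force": force on the tool from outside, world axes, zero at the start; "moment": the same for the moment, N m; "grip_width": finger opening in m.
Only numpy, scipy, OpenCV 4.12 (cv2) and the standard library are available. Lean on these libraries where they do the work, as an engineer would, in place of code of your own. Each camera call takes 0.05 s, during which the arm holds its last target.

### The job

The stacked-leather heel lying on the glue press has just been glued: turn the press's tee handle to free the ram, slide the ram down until its foot squeezes the heel with about one kilogram-force (10 N, gently: never over 20 N), then turn the handle back to lock the ram so that it keeps that squeeze by itself. Let go of the handle, and leave everything else on the bench where it is.

Things in the scene. Friction and masses are not known exactly. Their poses are not given: they have to be found in the camera images.
- press: Bench glue press, dark cast iron and steel, bolted down. Origin on the bench straight below the ram's upright axis; z up; +y points from the ram to the column. Base plate 150 (x) by 285 (y) by 14 mm high, y = -85 to +200 mm. Column 32 mm thick at y = +150 mm, 205 mm high. The arm (top at 193 mm) runs from the column to the barrel. Nothing but ram and handle rises above 205 mm.
- barrel_top (a point): Centre of the barrel's upper rim, 205 mm above the bench. The barrel is an upright steel outer tube 34 mm in diameter and 55 mm long at the end of the arm. The ram, a steel inner tube 15.6 mm in diameter, telescopes through it, with the foot at its lower end and the tee handle at its top.
- bed (a point): Point on top of the base plate, on the ram's axis. Here lie plywood packing boards, 110 by 100 mm, and on them the work, a brown D-shaped stacked-leather heel, 67 by 62 mm. The top of the heel is 58 to 80 mm above the bench: the packing differs from job to job, so the height of contact must be found by feel.
- ram (a joint): How far the ram is slid down, m: 0 = right up (foot face 118 mm above the bench), 0.064 = right down. When free it slides with 1 to 2 N of friction, and a lifting spring pushes it up with about 4 to 9 N net of its weight (nearly the same all the way), so it runs up to its stop if let go. When locked it holds more than 30 N either way. Starts at 0 to 0.02.
- handle (a joint): Turn of the tee handle, rad, growing clockwise seen from above: 0 = free stop, 1.4 = lock stop. Below 0.15 the ram is free; from there an inner cam tightens in the barrel and the handle gets stiffer, up to 0.2 to 0.5 N m; from 1.05 on the ram is fully locked and the handle stays where it is left. The foot does not turn. Starts locked, at 1.12 to 1.35.
- handle_grip (a point): Centre of the tee handle's wooden bar, on the ram's axis, 297 mm above the bench less the ram's travel. The bar is level, 84 mm long, 18 wide, 20 high; grip it across the 18 mm from above. x along the bar, z up. At joint 0 the bar lies along the press's x (across the arm); locked, nearly in line with the arm. Below: a hub 17.6 mm thick to 26 mm under this point, then the ram.
- foot: Round steel foot with a rubber face 44 mm in diameter at the lower end of the ram, sprung in its cup: it gives 1 mm for each 6 N, at most 5 mm. Locking the ram and letting go of it ease the squeeze by some 1 to 5 N. Its origin lies 118 mm below its rubber face, on the ram's axis (at bench height when the ram is up).
- foot_face (a point): Centre of the foot's rubber face, which presses on the heel; z up.
- spare_heel: A second stacked-leather heel, D-shaped, 67 by 62 by 30 mm, lying on the bench beside the press; not to be disturbed. Origin under its middle.
- glue_jar: Glue jar with black lid, 68 mm in diameter, 85 mm high, beside the press; not to be disturbed. Origin under its middle.
- weight: Round knobbed steel weight, 72 mm in diameter, 56 mm high; not to be disturbed. Origin under its middle.
- awl: Awl with turned wooden handle, 130 mm long, lying beside the press; not to be disturbed. Origin at bench level about 50 mm from the handle's butt, x towards its point.
- mallet: Wooden mallet lying down, 235 mm long, head 68 by 105 by 68 mm at its +x end; not to be disturbed. Origin at bench level, about 100 mm from the end of its stick.
- bottle: Green glass bottle, 72 mm in diameter, 250 mm high; not to be disturbed. Origin under its middle.
- mug: White mug, 80 mm in diameter, 85 mm high; not to be disturbed. Origin under its middle.
- tin: Tin with yellow band, 80 mm in diameter, 62 mm high; not to be disturbed. Origin under its middle.

How it is judged:
By the outcome, as a careful person would: the job done as asked, in the order asked, and still so for the second after the job is handed in, with the robot touching nothing.
It also fails if it takes over 51 s, if anything falls off the work surface, if the arm or the gripper's body presses on something with over 40 N, if the wrist force passes 120 N, or if a joint passes its speed limit or range.

## Working session

There is one attempt and no reset: what is moved stays moved. The work goes in short steps, Python scripts to look and compute and a tool call to move; the robot and the scene stay as the last step left them, time stands still between calls to the robot, and variables do not carry over. Pictures are saved under pics/ and viewed, and the job is handed in when it is done.

Besides the shell and the picture viewer there is one more tool, called as a command line: name --pt "numbers of a row" for each row, then --argument value for the rest. arm_command: Moves the arm, as the interface text tells. Its arguments: {"type":"object","properties":{"deltas":{"type":"array","items":{"type":"array","items":{"type":"number"}}},"newtons":{"type":"number"}},"required":["deltas"]}

```bash
ls; mkdir -p pics; python3 - <<'E'
from workcell import telemetry,cams,job,bot
import cv2,numpy as np
for n in("side","top"):
    im=cams.grab_frame(n); cv2.imwrite(f"pics/{n}0.png",im)
    c=cams.get_calibration(n); print(n,{k:np.round(v,4).tolist() for k,v in c.items()})
print(telemetry.observe(), [a for a in dir(bot) if a[0]!='_'])
E
```

```text
pics
side {'fx': 429.9501, 'fy': 429.9501, 'cx': 253.2526, 'cy': 193.8091, 'k1': 0.0246, 'R': [[-0.9276, -0.3734, -0.0064], [-0.177, 0.4546, -0.8729], [0.3289, -0.8086, -0.4878]], 't': [0.4852, 0.2662, 1.3273]}
top {'fx': 408.4265, 'fy': 408.4265, 'cx': 252.1233, 'cy': 186.1331, 'k1': -0.1256, 'R': [[-0.0189, -0.9998, 0.0042], [-0.9853, 0.018, -0.1702], [0.1701, -0.0074, -0.9854]], 't': [0.0039, 0.5421, 1.5935]}
{'clock': 0.1, 'qpos': array([ 1.13379725,  0.52194239, -0.03633017,  1.59992538,  0.02119431,
        1.02106668, -0.11284033]), 'qd': array([ 0.00039557, -0.00026147, -0.00113695, -0.00114378, -0.0004244 ,
        0.00149443,  0.00153554]), 'joint_efforts': array([ 3.13581841e-03, -9.28488779e+01,  1.98375553e+00, -3.70529437e+01,
        1.80505298e-02,  5.46872689e-03,  5.85475668e-07]), 'position': array([ 0.22402358, -0.58318991,  0.2477999 ]), 'tool_rot': array([-3.14063732e+00,  5.86910806e-05,  3.66746728e-01]), 'force': array([ 0.33328321,  0.04398243, -0.1375407 ]), 'moment': array([-0.05258164,  0.04347618, -0.04667525]), 'grip_width': 0.08554131195481217} ['IKError', 'tips_ahead']
```

View pics/side0.png

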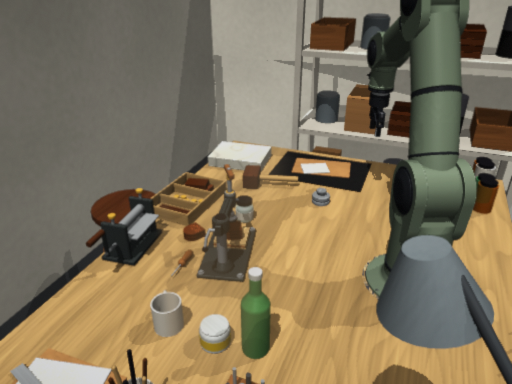

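View pics/top0.png

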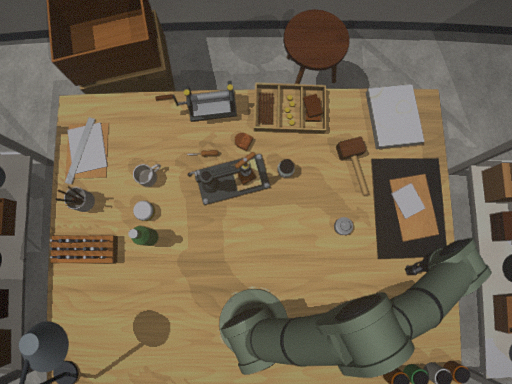

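```bash
python3 - <<'E'
import cv2
t=cv2.imread("pics/top0.png")[130:220,170:310]; s=cv2.imread("pics/side0.png")[155:290,160:300]
cv2.imwrite("pics/t0z.png",cv2.resize(t,None,fx=5.5,fy=5.5,interpolation=cv2.INTER_CUBIC))
cv2.imwrite("pics/s0z.png",cv2.resize(s,None,fx=4.4,fy=4.4,interpolation=cv2.INTER_CUBIC))
E
```

```text
(no output)
```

View pics/t0z.png

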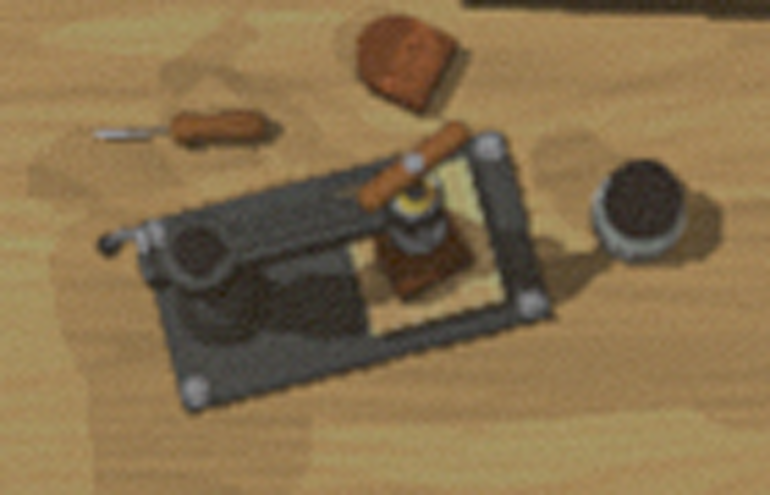

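View pics/s0z.png

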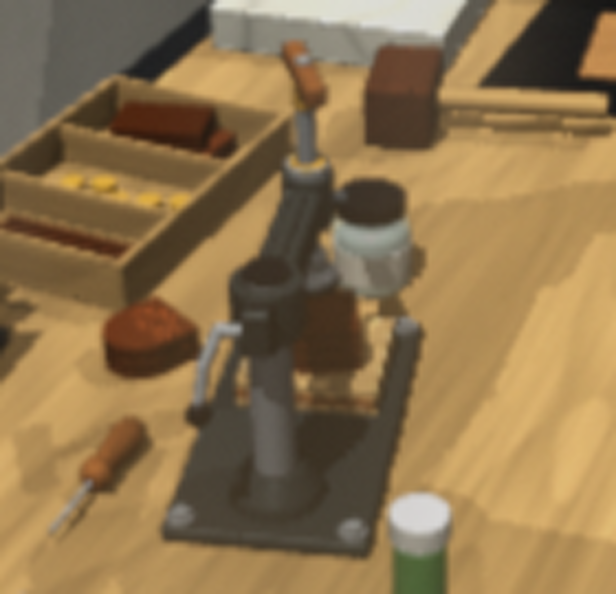

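```bash
cat > h.py <<'E'
import numpy as np,cv2
from workcell import telemetry,cams,job,bot
from scipy.spatial.transform import Rotation as Ro
def ray(n,u,v):
    c=cams.get_calibration(n);d=np.array([(u-c['cx'])/c['fx'],(v-c['cy'])/c['fy']])
    p=d.copy()
    for _ in range(20):p=d/(1+c['k1']*(p@p))
    R=np.array(c['R']);w=R.T@np.array([p[0],p[1],1]);return -R.T@np.array(c['t']),w/np.linalg.norm(w)
def plane(n,u,v,z):
    o,w=ray(n,u,v);return o+w*(z-o[2])/w[2]
def tri(a,b):
    o1,w1=ray("top",*a);o2,w2=ray("side",*b)
    A=np.stack([w1,-w2],1);s=np.linalg.lstsq(A,o2-o1,rcond=None)[0]
    p,q=o1+s[0]*w1,o2+s[1]*w2;return (p+q)/2,np.linalg.norm(p-q)
def tz(x,y):return 170+(x+.5)/5.5-.5,130+(y+.5)/5.5-.5
def sz(x,y):return 160+(x+.5)/4.4-.5,155+(y+.5)/4.4-.5
E
python3 - <<'E'
from h import *
np.set_printoptions(precision=4,suppress=True)
print("dot",tri(tz(414,161),sz(304,60)))
print("rim",tri(tz(417,208),sz(308,165)))
# bolts/corners of base at z=.014
B={k:plane("top",*tz(*p),.014)[:2] for k,p in dict(bl=(155,222),br=(508,135),fr=(550,315),fl=(190,410)).items()}
print(B)
S=[plane("side",*sz(*p),.014)[:2] for p in((165,535),(370,550),(420,325))];print("side corners",S)
t=cv2.imread("pics/top0.png");s=cv2.imread("pics/side0.png")
for n,im,(x0,y0,x1,y1) in(("top",t,(230,148,258,170)),("side",s,(222,162,238,182))):
    c=im[y0:y1,x0:x1].astype(int);m=((c[...,2]-c[...,0])>55)&(c[...,1]<c[...,2]*.68)
    print(n);print("\n".join("".join("#" if v else "." for v in r) for r in m))
    ys,xs=np.nonzero(m);print(xs.mean()+x0,ys.mean()+y0)
E
```

```text
dot (array([0.5971, 0.0191, 0.2869]), np.float64(0.0008583601637785569))
rim (array([0.591 , 0.0201, 0.2006]), np.float64(0.011389379087510271))
{'bl': array([0.6195, 0.2169]), 'br': array([ 0.6818, -0.0498]), 'fr': array([ 0.5433, -0.0779]), 'fl': array([0.4768, 0.1904])}
side corners [array([0.6133, 0.2395]), array([0.4732, 0.2015]), array([ 0.5443, -0.0706])]
top
..............###...........
............................
............................
............................
......................#.....
.....................###....
....................#####...
..................######....
.................####.......
.................#####......
..................##........
............................
...........##...............
...........##...............
.........#####..............
........##.#................
......######................
......#####.................
......##.#..................
.......#....................
............................
............................
244.66071428571428 158.83928571428572
side
................
................
................
....##..........
...####.........
...##...........
...#............
................
....##.##.......
.....#####......
.....#####......
......####......
......#####.....
.......####.....
.......###......
........#.......
................
................
................
................
228.675 171.45
```

```bash
python3 - <<'E'
from h import *
np.set_printoptions(precision=4,suppress=True)
t=cv2.imread("pics/top0.png")[145:190,225:265];s=cv2.imread("pics/side0.png")[158:205,215:245]
a=cv2.resize(t,None,fx=13,fy=13,interpolation=cv2.INTER_CUBIC);b=cv2.resize(s,None,fx=9,fy=9,interpolation=cv2.INTER_CUBIC)
b=cv2.copyMakeBorder(b,0,a.shape[0]-b.shape[0],0,0,cv2.BORDER_CONSTANT);cv2.imwrite("pics/z2.png",np.hstack([a,b]))
for p in((417,205),(417,215)):print(plane("top",*tz(*p),.205))
E
```

```text
[0.5865 0.0182 0.205 ]
[0.5797 0.0183 0.205 ]
```

View pics/z2.png

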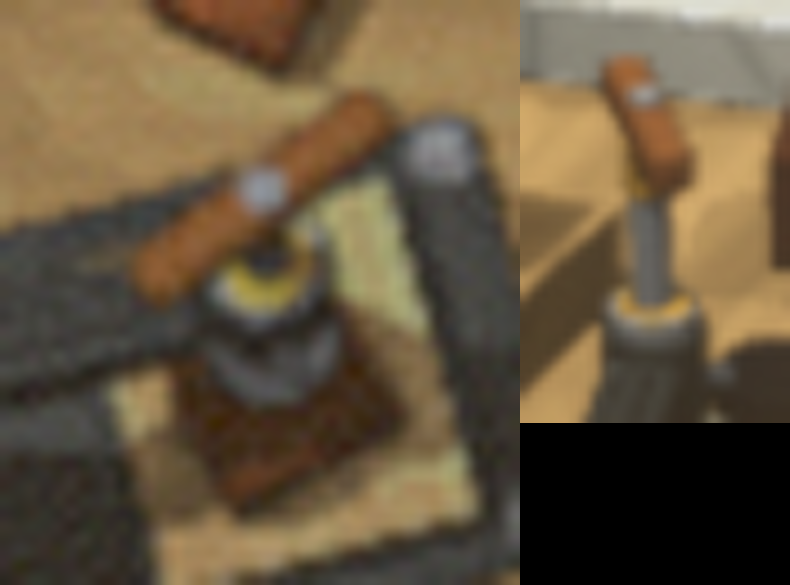

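```bash
python3 - <<'E'
from h import *
np.set_printoptions(precision=4,suppress=True)
T=lambda x,y:(225+(x+.5)/13-.5,145+(y+.5)/13-.5)
S=lambda x,y:(215+(x-520+.5)/9-.5,158+(y+.5)/9-.5)
d,e=tri(T(262,189),S(645,95));print("dot",d,e)
e1,_=tri(T(145,280),S(628,65)); print('x')
for z in(.28,.287,.295):
    p=plane("top",*T(143,280),z);q=plane("top",*T(378,105),z);c=plane("top",*T(262,189),z)
    v=p-q;print(z,p,q,np.linalg.norm(v),"mid",(p+q)/2,"dot",c,"yaw",np.degrees(np.arctan2(v[1],v[0])))
print("rim",plane("top",*T(262,265),.205),plane("side",*S(653,300),.205))
# board edge dirs at z~.03.. press yaw from base edges
tz2=[plane("top",*tz(*p),.014) for p in((190,410),(550,315))]
v=tz2[0]-tz2[1];print("press +y dir deg",np.degrees(np.arctan2(v[1],v[0])),np.linalg.norm(v))
v=plane("top",*tz(508,135),.014)-tz2[1];print("press +x dir",np.degrees(np.arctan2(v[1],v[0])),np.linalg.norm(v))
v=plane("side",*sz(370,550),.014)-plane("side",*sz(420,325),.014);print(np.degrees(np.arctan2(v[1],v[0])))
E
```

```text
dot [0.5969 0.0199 0.2876] 0.0022506194605125666
x
0.28 [0.5733 0.0518 0.28  ] [ 0.6202 -0.0118  0.28  ] 0.0790300515278506 mid [0.5968 0.02   0.28  ] dot [0.5976 0.0196 0.28  ] yaw 126.43541258203112
0.287 [0.5717 0.0515 0.287 ] [ 0.6184 -0.0117  0.287 ] 0.07862989820674732 mid [0.5951 0.0199 0.287 ] dot [0.5959 0.0196 0.287 ] yaw 126.43541258203118
0.295 [0.5699 0.0513 0.295 ] [ 0.6164 -0.0116  0.295 ] 0.07817258012548635 mid [0.5931 0.0198 0.295 ] dot [0.594  0.0195 0.295 ] yaw 126.43541258203118
rim [0.5938 0.0207 0.205 ] [0.598  0.0199 0.205 ]
press +y dir deg 103.9174803590788 0.27633342515814097
press +x dir 11.457139939998937 0.14133997090207734
104.63387743858172
```

```bash
cat >> h.py <<'E'
np.set_printoptions(precision=4,suppress=True)
def to(p,yaw):
    s=telemetry.observe();R0=Ro.from_euler('xyz',s['tool_rot'])
    d=R0.inv().apply(np.array(p)-s['position'])/.15
    r=(R0.inv()*Ro.from_euler('xyz',[np.pi,0,np.radians(yaw)])).as_rotvec()/(np.pi/4)
    print("clk",s['clock'],"pos",s['position'],"yaw",np.degrees(s['tool_rot'][2]),"q",s['qpos'],"F",s['force'],"M",s['moment'],"w",s['grip_width'])
    print("d",d,"r",r)
E
python3 -c "
from h import *
to([.596,.02,.398],126.4)
to([.224+.09,-.583+.146,.398],66)"
```

```text
clk 0.1 pos [ 0.224  -0.5832  0.2478] yaw 21.013039653528935 q [ 1.1338  0.5219 -0.0363  1.5999  0.0212  1.0211 -0.1128] F [ 0.3333  0.044  -0.1375] M [-0.0526  0.0435 -0.0467] w 0.08554131195481217
d [ 3.7568 -2.8656 -0.9988] r [-0.0009 -0.0011 -2.3419]
clk 0.1 pos [ 0.224  -0.5832  0.2478] yaw 21.013039653528935 q [ 1.1338  0.5219 -0.0363  1.5999  0.0212  1.0211 -0.1128] F [ 0.3333  0.044  -0.1375] M [-0.0526  0.0435 -0.0467] w 0.08554131195481217
d [ 0.9094 -0.6957 -1.0007] r [-0.0012 -0.0004 -0.9997]
```

arm_command --pt "1 0.15 -0.1 -0.2 0 0 -0.15" --pt "1 0.3 -0.25 -0.4 0 0 -0.35" --pt "1 0.5 -0.4 -0.6 0 0 -0.55" --pt "1 0.7 -0.55 -0.8 0 0 -0.75" --pt "1 0.9 -0.7 -1 0 0 -0.9" --pt "1 0.9 -0.7 -1 0 0 -0.98"

```text
clock: 0.85
position: [0.3146, -0.4352, 0.4006]
tool_rot: [3.138, 0.001, 1.143]
force: [-0.5, -0.4, -0.7]
grip_width: 0.0854
```

```bash
python3 -c "
from h import *
to([.596,.02,.398],126.4)"
```

```text
clk 0.85 pos [ 0.3146 -0.4352  0.4006] yaw 65.495741767737 q [ 1.0343  0.2579 -0.2538  1.6074  0.0666  1.2815  0.3421] F [-0.5047 -0.3991 -0.6899] M [ 0.0207  0.0352 -0.0345] w 0.08540421959260032
d [3.5395 0.4482 0.0154] r [ 0.0032  0.0033 -1.3534]
```

arm_command --pt "1 0.35 0.05 0 0 0 -0.15" --pt "1 0.7 0.09 0 0 0 -0.3" --pt "1 1 0.13 0 0 0 -0.45"

```text
clock: 1.23
position: [0.394, -0.3073, 0.3982]
tool_rot: [-3.141, -0.0, 1.494]
force: [0.4, -0.4, -0.7]
grip_width: 0.0853
```

```bash
python3 -c "
from h import *
to([.596,.02,.398],126.4)"
```

```text
clk 1.225 pos [ 0.394  -0.3073  0.3982] yaw 85.61708489764918 q [ 0.8738  0.2034 -0.3958  1.6905  0.0817  1.2641  0.3841] F [ 0.4361 -0.3514 -0.6555] M [-0.0225  0.0054 -0.0059] w 0.08534148915955464
d [2.2788 1.176  0.0017] r [-0.0001 -0.0002 -0.9063]
```

arm_command --pt "1 0.35 0.18 0 0 0 -0.15" --pt "1 0.7 0.36 0 0 0 -0.3" --pt "1 1 0.52 0 0 0 -0.45"

```text
clock: 1.6
position: [0.4839, -0.1639, 0.3983]
tool_rot: [3.142, 0.0, 1.848]
force: [0.7, -0.6, -0.7]
grip_width: 0.0856
```

```bash
python3 -c "
from h import *
to([.596,.02,.398],126.4)"
```

```text
clk 1.6 pos [ 0.4839 -0.1639  0.3983] yaw 105.86845554675386 q [ 0.6562  0.24   -0.5496  1.6592  0.13    1.279   0.3589] F [ 0.6781 -0.5601 -0.6849] M [-0.0791 -0.0581 -0.0118] w 0.08556122111172336
d [0.9752 1.0543 0.002 ] r [ 0.0001  0.     -0.4563]
```

arm_command --pt "1 0.3 0.3 0 0 0 -0.15" --pt "1 0.55 0.55 0 0 0 -0.3" --pt "1 0.8 0.8 0 0 0 -0.456" --pt "1 0.9 0.9 0 0 0 -0.456"

```text
clock: 2.1
position: [0.5775, 0.0035, 0.3977]
tool_rot: [3.141, -0.002, 2.207]
force: [-0.4, -1.5, -0.5]
grip_width: 0.0855
```

```bash
python3 -c "
from h import *
to([.596,.02,.33],126.4)"
```

```text
clk 2.1 pos [0.5775 0.0035 0.3977] yaw 126.43269977701377 q [ 0.369   0.3876 -0.675   1.4924  0.2431  1.3476  0.3122] F [-0.3824 -1.4589 -0.547 ] M [-0.0618  0.0094  0.0235] w 0.08548217273000068
d [0.0146 0.1647 0.4517] r [ 0.0002 -0.002   0.0007]
```

arm_command --pt "1 0.01 0.1 0.2 0 0 0" --pt "1 0.015 0.165 0.4 0 0 0" --pt "1 0.015 0.165 0.45 0 0 0" --pt "1 0.015 0.165 0.45 0 0 0"

```text
clock: 2.6
position: [0.5953, 0.0165, 0.3311]
tool_rot: [-3.141, -0.0, 2.201]
force: [-0.1, 1.2, -0.1]
grip_width: 0.0853
```

```bash
python3 -c "
from h import *
to([.596,.02,.279],126.4)
im=cams.grab_frame('side')
cv2.imwrite('pics/s1.png',cv2.resize(im[110:240,160:320],None,fx=4.5,fy=4.5,interpolation=cv2.INTER_CUBIC))
im=cams.grab_frame('top')
cv2.imwrite('pics/t1.png',cv2.resize(im[110:240,160:320],None,fx=4.5,fy=4.5,interpolation=cv2.INTER_CUBIC))"
```

```text
clk 2.6 pos [0.5953 0.0165 0.3311] yaw 126.1210098083733 q [ 0.3261  0.4641 -0.6592  1.5519  0.2954  1.2276  0.2485] F [-0.0941  1.2285 -0.1363] M [-0.0223 -0.0139 -0.0731] w 0.08534144371961382
d [0.0162 0.0174 0.3473] r [-0.0004 -0.0002 -0.0062]
```

View pics/s1.png

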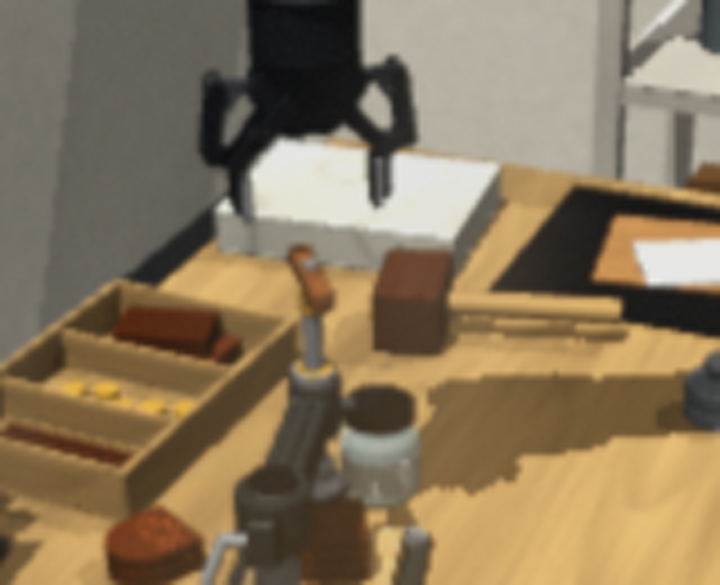

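View pics/t1.png

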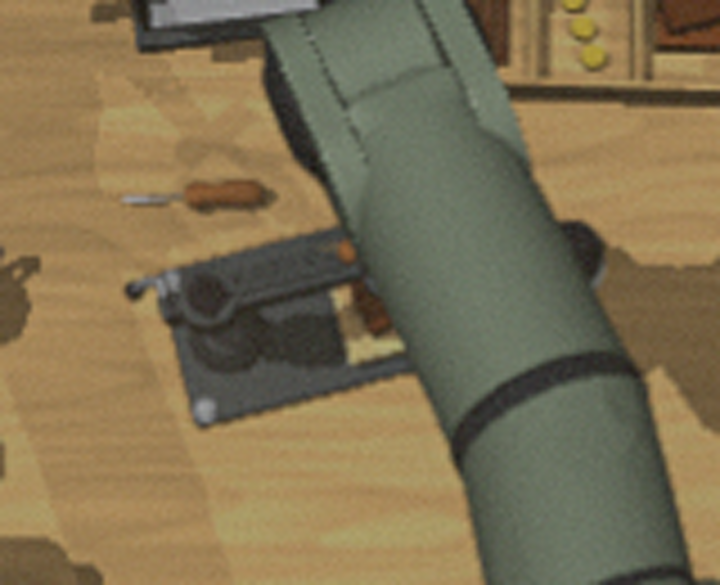

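arm_command --pt "1 0 0 0.12 0 0 0" --pt "1 0 0 0.24 0 0 0" --pt "1 0 0 0.35 0 0 0" --pt "1 0 0 0.35 0 0 0" --pt "1 0 0 0.35 0 0 0"

```text
clock: 3.32
position: [0.5957, 0.017, 0.2786]
tool_rot: [3.141, -0.0, 2.202]
force: [-0.2, 1.0, -0.4]
grip_width: 0.0854
```

```bash
python3 -c "
from h import *
to([.596,.02,.277],126.4)
im=cams.grab_frame('side')
cv2.imwrite('pics/s2.png',cv2.resize(im[130:210,190:280],None,fx=7,fy=7,interpolation=cv2.INTER_CUBIC))"
```

```text
clk 3.325 pos [0.5957 0.017  0.2786] yaw 126.13834390234842 q [ 0.316   0.5093 -0.6452  1.6217  0.3313  1.1221  0.2173] F [-0.2062  0.9957 -0.3858] M [-0.0371 -0.0402  0.0259] w 0.08544150143638637
d [0.0151 0.0136 0.0104] r [ 0.0004 -0.0001 -0.0058]
```

View pics/s2.png

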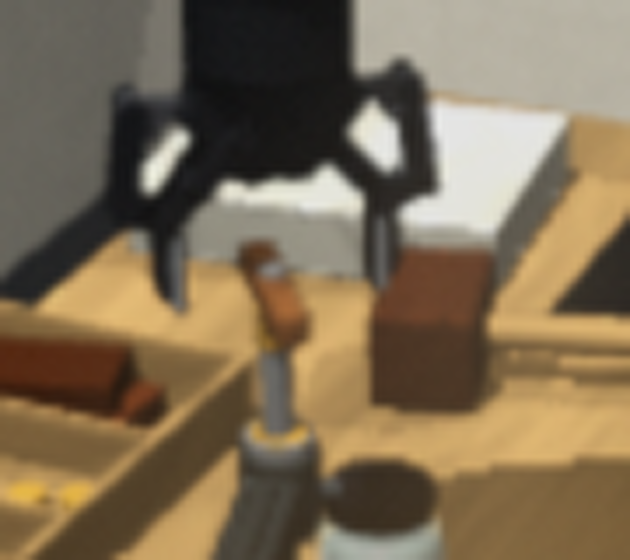

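arm_command --pt "1 0.015 0.014 0.01 0 0 -0.006" --pt "1 0.015 0.014 0.01 0 0 -0.006" --pt "-1 0.015 0.014 0.01 0 0 -0.006" --pt "-1 0.015 0.014 0.01 0 0 -0.006" --pt "-1 0.015 0.014 0.01 0 0 -0.006" --pt "-1 0.015 0.014 0.01 0 0 -0.006" --newtons 20

```text
clock: 4.12
position: [0.5959, 0.0199, 0.2769]
tool_rot: [3.142, -0.0, 2.206]
force: [-1.8, -1.1, 1.4]
grip_width: 0.0174
```

```bash
python3 -c "
from h import *
to([.596,.02,.277],126.4)"
```

```text
clk 4.125 pos [0.5959 0.0199 0.2769] yaw 126.40039099900761 q [ 0.3112  0.5118 -0.6459  1.6227  0.3336  1.1198  0.2152] F [-1.8436 -1.1091  1.4335] M [-0.1074  0.23   -0.0142] w 0.017446787875625747
d [ 0.0001  0.001  -0.0009] r [ 0.0001 -0.      0.    ]
```

arm_command --pt "-1 0 0 0 0 0 0" --pt "-1 0 0 0 0 0 0" --pt "-1 0 0 0 0 0 -0.1" --pt "-1 0 0 0 0 0 -0.2" --pt "-1 0 0 0 0 0 -0.3" --pt "-1 0 0 0 0 0 -0.4" --newtons 90

```text
clock: 4.88
position: [0.5961, 0.02, 0.2771]
tool_rot: [3.141, 0.0, 2.523]
force: [-3.9, 5.3, 10.0]
grip_width: 0.0163
```

```bash
python3 -c "
from h import *
to([.596,.02,.277],190)"
```

```text
clk 4.875 pos [0.5961 0.02   0.2771] yaw 144.55109910942642 q [ 0.3571  0.5285 -0.719   1.62    0.3751  1.1352  0.4975] F [-3.8952  5.3221 10.0293] M [1.6193 0.7842 0.0828] w 0.016324427051916543
d [ 0.0003 -0.0002  0.001 ] r [ 0.0003  0.0007 -1.01  ]
```

arm_command --pt "-1 0 0 0 0 0 -0.12" --pt "-1 0 0 0 0 0 -0.25" --pt "-1 0 0 0 0 0 -0.37" --pt "-1 0 0 0 0 0 -0.5" --pt "-1 0 0 0 0 0 -0.5"

```text
clock: 5.5
position: [0.5962, 0.0202, 0.2773]
tool_rot: [3.141, 0.001, 2.915]
force: [0.3, -0.8, 7.8]
grip_width: 0.0167
```

```bash
python3 -c "
from h import *
to([.596,.02,.277],190.5)"
```

```text
clk 5.5 pos [0.5962 0.0202 0.2773] yaw 167.00601468570238 q [ 0.4124  0.5531 -0.8104  1.6169  0.4283  1.1571  0.8455] F [ 0.2503 -0.7548  7.7588] M [-0.0552  0.018  -0.0323] w 0.016669516452534887
d [ 0.0013 -0.0016  0.0018] r [ 0.0009  0.0013 -0.5221]
```

arm_command --pt "-1 0 0 0 0 0 -0.12" --pt "-1 0 0 0 0 0 -0.25" --pt "-1 0 0 0 0 0 -0.37" --pt "-1 0 0 0 0 0 -0.5" --pt "-1 0 0 0 0 0 -0.5" --pt "-1 0 0 0 0 0 -0.5"

```text
clock: 6.25
position: [0.5964, 0.0203, 0.2773]
tool_rot: [3.141, 0.001, -2.977]
force: [2.2, 1.2, 6.6]
grip_width: 0.0163
```

```bash
python3 -c "
from h import *
to([.596,.02,.267],190.5)"
```

```text
clk 6.25 pos [0.5964 0.0203 0.2773] yaw -170.58538736235766 q [ 0.4643  0.5817 -0.9012  1.6142  0.4838  1.1827  1.1915] F [2.2173 1.1843 6.5713] M [ 0.244  -0.2009  0.0371] w 0.016325458476252146
d [ 0.0029 -0.0016  0.0685] r [ 0.0007  0.0019 -0.0241]
```

arm_command --pt "-1 0 0 0 0 0 -0.045" --pt "-1 0 0 0.02 0 0 -0.045" --pt "-1 0 0 0.04 0 0 -0.045" --pt "-1 0 0 0.06 0 0 -0.045" --pt "-1 0 0 0.08 0 0 -0.045" --pt "-1 0 0 0.08 0 0 -0.045"

```text
clock: 7.0
position: [0.5964, 0.0204, 0.2652]
tool_rot: [3.141, 0.001, -2.942]
force: [2.2, 2.2, 5.4]
grip_width: 0.0163
```

```bash
python3 -c "
from h import *
to([.596,.02,.265],191.4)"
```

```text
clk 7.0 pos [0.5964 0.0204 0.2652] yaw -168.559266034874 q [ 0.4646  0.5961 -0.9028  1.6284  0.5004  1.1634  1.2132] F [2.1768 2.2272 5.4411] M [ 0.2793 -0.3248 -0.0023] w 0.016344433032064624
d [ 0.0029 -0.0018  0.0011] r [0.0006 0.0019 0.0009]
```

arm_command --pt "-1 0 0 0.01 0 0 0" --pt "-1 0 0 0.02 0 0 0" --pt "-1 0 0 0.03 0 0 0"

```text
clock: 7.38
position: [0.5964, 0.0204, 0.2609]
tool_rot: [3.141, 0.002, -2.942]
force: [1.2, 1.5, 8.0]
grip_width: 0.0166
```

arm_command --pt "-1 0 0 0 0 0 0" --pt "-1 0 0 0 0 0 0"

```text
clock: 7.62
position: [0.5964, 0.0204, 0.2608]
tool_rot: [3.141, 0.002, -2.942]
force: [1.9, 1.2, 6.2]
grip_width: 0.0166
```

arm_command --pt "-1 0 0 0.007 0 0 0" --pt "-1 0 0 0.014 0 0 0"

```text
clock: 7.88
position: [0.5964, 0.0203, 0.2588]
tool_rot: [3.141, 0.002, -2.942]
force: [1.1, 0.2, 8.9]
grip_width: 0.0165
```

arm_command --pt "-1 0 0 0 0 0 0" --pt "-1 0 0 0 0 0 0"

```text
clock: 8.12
position: [0.5964, 0.0203, 0.2588]
tool_rot: [3.141, 0.002, -2.942]
force: [1.0, 2.2, 6.4]
grip_width: 0.0166
```

arm_command --pt "-1 0 0 0.008 0 0 0" --pt "-1 0 0 0.016 0 0 0" --pt "-1 0 0 0.016 0 0 0"

```text
clock: 8.5
position: [0.5964, 0.0204, 0.2563]
tool_rot: [3.141, 0.002, -2.942]
force: [1.4, 1.3, 6.0]
grip_width: 0.0165
```

arm_command --pt "-1 0 0 0.008 0 0 0" --pt "-1 0 0 0.016 0 0 0" --pt "-1 0 0 0.016 0 0 0"

```text
clock: 8.88
position: [0.5964, 0.0203, 0.2539]
tool_rot: [3.141, 0.002, -2.942]
force: [0.9, 2.4, 6.3]
grip_width: 0.0166
```

arm_command --pt "-1 0 0 0.008 0 0 0" --pt "-1 0 0 0.016 0 0 0" --pt "-1 0 0 0.016 0 0 0"

```text
clock: 9.25
position: [0.5964, 0.0204, 0.2515]
tool_rot: [3.141, 0.002, -2.942]
force: [2.5, 2.6, 6.1]
grip_width: 0.0167
```

arm_command --pt "-1 0 0 0.008 0 0 0" --pt "-1 0 0 0.016 0 0 0" --pt "-1 0 0 0.016 0 0 0"

```text
clock: 9.62
position: [0.5964, 0.0204, 0.2495]
tool_rot: [3.141, 0.002, -2.942]
force: [-1.3, 0.6, 13.6]
grip_width: 0.0167
```

arm_command --pt "-1 0 0 0 0 0 0" --pt "-1 0 0 0 0 0 0"

```text
clock: 9.88
position: [0.5965, 0.0204, 0.2496]
tool_rot: [3.141, 0.002, -2.942]
force: [-0.2, 1.9, 13.2]
grip_width: 0.0164
```

```bash
python3 -c "
from h import *
to([.596,.02,.249],191.4)"
```

```text
clk 9.875 pos [0.5965 0.0204 0.2496] yaw -168.56360487081787 q [ 0.4588  0.6115 -0.8938  1.6463  0.5163  1.1352  1.2003] F [-0.16    1.8506 13.2192] M [ 0.1744  0.3789 -0.0055] w 0.01635642794744261
d [ 0.0035 -0.002   0.0037] r [0.0002 0.0024 0.0008]
```

arm_command --pt "-1 0 0 0.002 0 0 0" --pt "-1 0 0 0.004 0 0 0" --pt "-1 0 0 0.004 0 0 0" --pt "-1 0 0 0.004 0 0 0"

```text
clock: 10.38
position: [0.5965, 0.0204, 0.2492]
tool_rot: [3.142, 0.002, -2.942]
force: [-2.7, 0.3, 16.2]
grip_width: 0.0161
```

```bash
python3 -c "
from h import *
to([.596,.02,.249],191.4)"
```

```text
clk 10.375 pos [0.5965 0.0204 0.2492] yaw -168.56140573434473 q [ 0.4585  0.6118 -0.8936  1.6467  0.5168  1.1344  1.1998] F [-2.7197  0.2657 16.1806] M [0.021  0.5696 0.0561] w 0.01614195407012043
d [ 0.0037 -0.0021  0.0012] r [0.     0.0026 0.0009]
```

arm_command --pt "-1 0 0 0.003 0 0 0" --pt "-1 0 0 0.005 0 0 0" --pt "-1 0 0 0.005 0 0 0" --pt "-1 0 0 0.005 0 0 0"

```text
clock: 10.88
position: [0.5965, 0.0204, 0.2487]
tool_rot: [-3.141, 0.002, -2.942]
force: [-3.3, -0.8, 19.7]
grip_width: 0.0167
```

```bash
python3 -c "
from h import *
to([.596,.02,.249],191.4)"
```

```text
clk 10.875 pos [0.5965 0.0204 0.2487] yaw -168.5653890364729 q [ 0.4583  0.6123 -0.8933  1.6474  0.5176  1.1333  1.1992] F [-3.2699 -0.7653 19.7486] M [0.0019 0.8747 0.0488] w 0.016721392250125873
d [ 0.0039 -0.002  -0.0023] r [-0.0001  0.0028  0.0008]
```

arm_command --pt "-1 0 0 0 0 0 0.1" --pt "-1 0 0 0 0 0 0.2" --pt "-1 0 0 0 0 0 0.3" --pt "-1 0 0 0 0 0 0.4" --pt "-1 0 0 0 0 0 0.4"

```text
clock: 11.5
position: [0.5964, 0.0203, 0.2486]
tool_rot: [3.142, 0.002, 3.026]
force: [-3.4, -4.0, 19.4]
grip_width: 0.0165
```

```bash
python3 -c "
from h import *
to([.5965,.0204,.2487],121.4)"
```

```text
clk 11.5 pos [0.5964 0.0203 0.2486] yaw 173.36167563157218 q [ 0.4159  0.5878 -0.8191  1.6497  0.4702  1.1101  0.9221] F [-3.3594 -4.0035 19.4248] M [-1.0888  0.7306  0.0493] w 0.01652942461220329
d [-0.0004  0.001  -0.0004] r [0.0013 0.0024 1.1547]
```

arm_command --pt "-1 0 0 0 0 0 0.12" --pt "-1 0 0 0 0 0 0.25" --pt "-1 0 0 0 0 0 0.37" --pt "-1 0 0 0 0 0 0.5" --pt "-1 0 0 0 0 0 0.5"

```text
clock: 12.12
position: [0.5963, 0.0202, 0.2486]
tool_rot: [3.141, 0.002, 2.633]
force: [-5.2, -3.0, 19.5]
grip_width: 0.0165
```

```bash
python3 -c "
from h import *
to([.5965,.0204,.2487],121.4)"
```

```text
clk 12.125 pos [0.5963 0.0202 0.2486] yaw 150.84231058233595 q [ 0.3602  0.5613 -0.7264  1.6527  0.4124  1.0849  0.5762] F [-5.1635 -2.971  19.5354] M [-0.9327  1.1404  0.0333] w 0.016491697731131856
d [-0.0006  0.0022 -0.0005] r [0.0011 0.002  0.6543]
```

arm_command --pt "-1 0 0 0 0 0 0.12" --pt "-1 0 0 0 0 0 0.25" --pt "-1 0 0 0 0 0 0.37" --pt "-1 0 0 0 0 0 0.5" --pt "-1 0 0 0 0 0 0.6" --pt "-1 0 0 0 0 0 0.65" --pt "-1 0 0 0 0 0 0.65"

```text
clock: 13.0
position: [0.596, 0.0201, 0.2486]
tool_rot: [3.141, 0.001, 2.123]
force: [-8.2, -1.1, 22.9]
grip_width: 0.0169
```

```bash
python3 -c "
from h import *
to([.5965,.0204,.2487],121.4)"
```

```text
clk 13.0 pos [0.596  0.0201 0.2486] yaw 121.64838357420285 q [ 0.2844  0.5331 -0.6065  1.6569  0.3397  1.0578  0.1267] F [-8.1839 -1.0733 22.8668] M [-0.2218  1.8141  0.1103] w 0.016850430303769367
d [-0.0001  0.0039 -0.0006] r [0.0009 0.0012 0.0055]
```

arm_command --pt "1 0 0 0 0 0 0" --pt "1 0 0 0 0 0 0" --pt "1 0 0 0 0 0 0" --pt "1 0 0 0 0 0 0" --pt "1 0 0 -0.15 0 0 0" --pt "1 0 0 -0.4 0 0 0" --pt "1 0 0 -0.7 0 0 0" --pt "1 0 0 -1 0 0 0" --newtons 20

```text
clock: 14.0
position: [0.5957, 0.0199, 0.3987]
tool_rot: [-3.142, -0.0, 2.124]
force: [0.5, -0.6, 0.9]
grip_width: 0.0853
```

```bash
python3 -c "
from h import *
to([.40,-.25,.4],121.4)
im=cams.grab_frame('side')
cv2.imwrite('pics/s3.png',cv2.resize(im[150:280,160:300],None,fx=4.5,fy=4.5,interpolation=cv2.INTER_CUBIC))"
```

```text
clk 14.0 pos [0.5957 0.0199 0.3987] yaw 121.68487402563063 q [ 0.3051  0.4158 -0.6409  1.4436  0.2492  1.3643  0.2071] F [ 0.5269 -0.5791  0.9368] M [-0.0382 -0.0333 -0.0066] w 0.08530732108672191
d [-0.8457 -2.0552 -0.0089] r [-0.     -0.0002  0.0063]
```

View pics/s3.png

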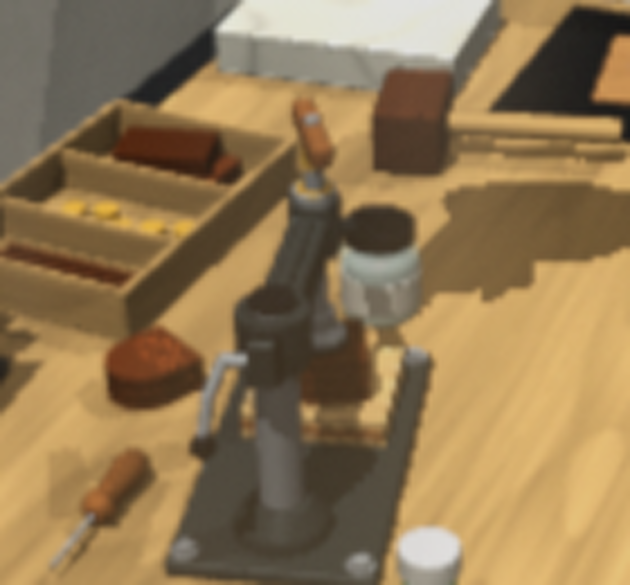

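arm_command --pt "1 -0.15 -0.2 0 0 0 0" --pt "1 -0.3 -0.5 0 0 0 0" --pt "1 -0.4 -0.8 0 0 0 0" --pt "1 -0.4 -1 0 0 0 0"

```text
clock: 14.55
position: [0.4985, -0.112, 0.3969]
tool_rot: [-3.141, 0.0, 2.121]
force: [1.0, 0.0, -0.1]
grip_width: 0.0854
```

arm_command --pt "1 -0.15 -0.3 0 0 0 0" --pt "1 -0.3 -0.6 0 0 0 0" --pt "1 -0.45 -0.9 0 0 0 0" --pt "1 -0.45 -1 0 0 0 0" --pt "1 -0.45 -1 0 0 0 0"

```text
clock: 15.18
position: [0.4072, -0.2462, 0.3973]
tool_rot: [-3.142, 0.0, 2.123]
force: [0.3, 0.1, -0.4]
grip_width: 0.0857
```

```bash
python3 -c "
from h import *
to([.40,-.25,.4],121.4)
im=cams.grab_frame('top');cv2.imwrite('pics/top4.png',im)
a=cv2.resize(im[145:190,225:265],None,fx=13,fy=13,interpolation=cv2.INTER_CUBIC)
im=cams.grab_frame('side');cv2.imwrite('pics/side4.png',im)
b=cv2.resize(im[158:205,215:245],None,fx=9,fy=9,interpolation=cv2.INTER_CUBIC)
b=cv2.copyMakeBorder(b,0,a.shape[0]-b.shape[0],0,0,cv2.BORDER_CONSTANT);cv2.imwrite('pics/z4.png',np.hstack([a,b]))
"
```

```text
clk 15.175 pos [ 0.4072 -0.2462  0.3973] yaw 121.61226438322036 q [ 0.8785  0.1715 -0.5316  1.7402  0.0912  1.2544  0.8766] F [ 0.3247  0.0819 -0.3822] M [ 0.0588 -0.0298 -0.0359] w 0.0857187121579006
d [ 0.0036 -0.0541 -0.0183] r [-0.      0.0001  0.0047]
```

View pics/z4.png

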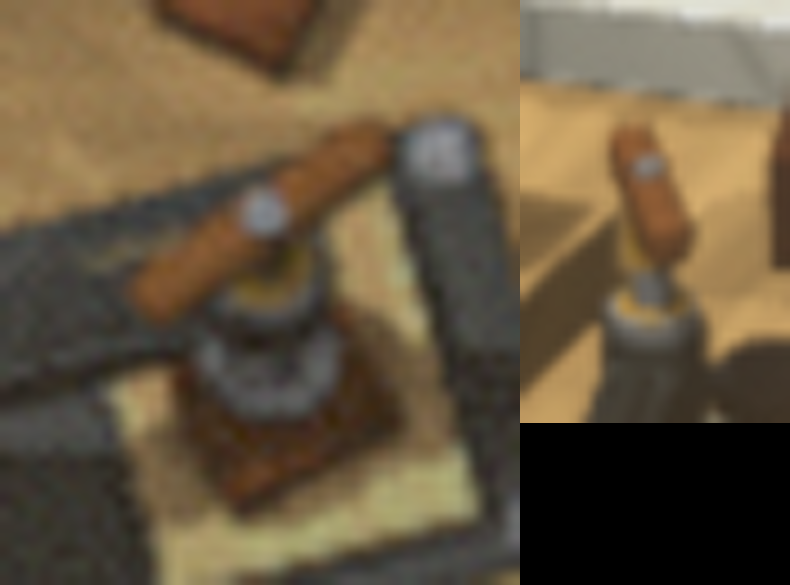

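View pics/top4.png

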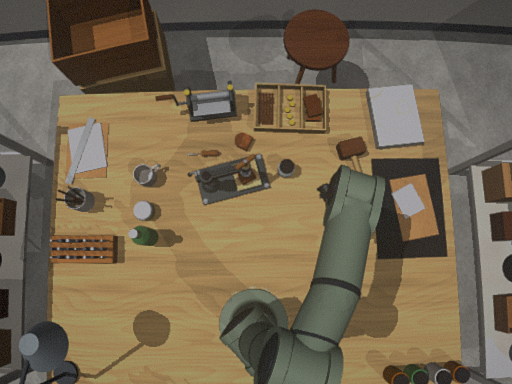

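```bash
python3 - <<'E'
from h import *
T=lambda x,y:(225+(x+.5)/13-.5,145+(y+.5)/13-.5)
S=lambda x,y:(215+(x-520+.5)/9-.5,158+(y+.5)/9-.5)
print(tri(T(264,211),S(648,166)))
p=plane("top",*T(140,298),.259)-plane("top",*T(374,140),.259);print(np.degrees(np.arctan2(p[1],p[0])))
for n in("top","side"):
    d=cv2.absdiff(cv2.imread(f"pics/{n}0.png"),cv2.imread(f"pics/{n}4.png")).max(2)
    print(n,cv2.connectedComponentsWithStats((cv2.medianBlur(d,3)>45).astype(np.uint8))[2][1:])
E
```

```text
(array([0.5973, 0.0197, 0.2594]), np.float64(0.0016087796025034873))
123.73256833333896
top [[  244   158     2     5     7]
 [  247   159     6     4    10]
 [  251   165   221   219 16190]
 [  242   166     3     3     7]
 [  271   177    10     8    27]
 [  398   214    13    27   245]
 [  336   225     5     8    20]
 [  480   257    12    26   161]
 [  476   270     1     1     1]
 [  473   280     1     2     2]
 [  283   298     2     2     4]
 [  248   316     2     1     2]
 [  308   316     3     2     4]
 [  288   318     7    10    41]
 [  221   321    15    12    78]
 [  367   322     4     1     4]
 [  239   325    14    21    99]
 [  371   326     3     5     9]
 [  367   329     3     3     6]
 [  219   335     5     8    20]
 [  262   336    16    21   181]
 [  243   347     1     1     1]
 [  282   349     8    12    28]
 [  247   353     8     9    40]
 [  378   353     1     2     2]
 [  273   355     1     1     1]
 [  237   358    11    17    84]
 [  290   361     5     3    11]
 [  392   360     2     2     4]]
side [[ 289    0   56  118 2759]
 [ 322    0  140 
[... 235 characters left out ...]
 [ 415  115    3    6   11]
 [ 408  137    6   23   76]
 [ 412  136   55   31  318]
 [ 428  153    7    2   14]
 [ 442  152   15    2   30]
 [ 366  160   31   20  342]
 [ 224  165    5    7   21]
 [ 411  166   15   52  380]
 [ 428  167   41   27  321]
 [ 228  171    6    8   27]
 [ 324  170   25    8  126]
 [ 228  180    6    6   20]
 [ 360  182   31   47  454]
 [ 387  182    2    3    6]
 [ 316  185   28    9  105]
 [ 232  191    2    2    3]
 [ 306  190    6    6   27]
 [ 233  212    4    9   19]
 [ 451  220    6    4   19]
 [ 231  222    5    4   13]
 [ 249  222    4    5   14]
 [ 422  223   10    5   35]
 [ 244  224    2    1    2]
 [ 453  232   11    9   48]
 [ 383  244    3   10   23]]
```

```bash
python3 -c "
from h import *
print(job.job_done(), telemetry.observe()['clock'])"
```

```text
the job is handed in; nothing more can be done
the job is handed in; nothing more can be done
```

I freed the ram, slid it down onto the heel until it squeezed with an estimated 12–13 N, locked it, let go of the handle and handed the job in. That took about 15 s of the 51 s. I aimed above 10 N because locking and letting go ease the squeeze by 1–5 N, so roughly 8–12 N should remain.

**Squeeze:** I could not measure the force left after letting go. The 12–13 N estimate is the wrist's vertical force just before locking, 19.7 N, less the 6–8 N it took to slide the ram freely. The wrist reading rose to 22.9 N as the handle locked. I took that rise as carried by the lock, not the heel, but did not check it.

**Ram:** The handle's centre dropped 28.2 mm by the cameras and 28.3 mm by the arm. The two agree, so the ram showed no visible creep back up.

**Handle:** The bar shows at about 124°, further round than its locked starting position of 126°, so it should be locked, at about 1.22 rad. I had turned the gripper to 121.6°, so it sprang back or slipped about 2°, or the image reading is off by that much.

**Bench:** In the before-and-after pictures the changes I could identify were the arm, its shadow, the ram and the handle. The other items look unmoved, and the robot was clear of everything when I handed in.

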